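Uncover the terminals of a driver box

TASK

Press the orange snap tab on the grey terminal box fully in, then push the released black cover along its rails, off its seat and past the tab, until the whole cover lies flat on the lower deck and the terminals are bare. Only press and push with the fingertips: do not lift the cover out of the box, and leave the small things standing round the box where they are.

Things in the scene. Friction and masses are not known exactly. Their poses are not given: they have to be found in the camera images.
- terminal_box: Grey driver box 100 x 240 x 44 mm, fixed on the table; place and yaw vary. Origin at table height under the edge between seat and deck; z up, y along the box, which spans y -140 to +100 mm. y 0 to +88 mm is the seat, 34 mm high, which carries the cover over sunken terminals. The cover is pushed toward the box's -y. Side rails, 40 mm high, leave 80 mm between them (x -40 to +40 mm).
- deck_mid (a point): Centre of the lower deck, at x 0, y -66 mm, z 30 mm of the box. The deck is level, 30 mm high, spans y 0 to -131 mm and ends at a stop bar 38 mm high.
- rear_stop (a point): Top centre of the stop bar behind the cover, at x 0, y +93 mm, z 38 mm of the box; the bar is 12 mm thick and runs from rail to rail. Just before it, at y 59 to 85 mm, two small ears (44 mm high) reach from the rails over the cover's flange and leave 66 mm free between them.
- tab (a joint): Travel of the orange snap tab, straight down: 0 is out (blocks the cover), 0.012 m is fully in. It starts 0 to 3 mm in, resists with about 3 N of friction, has no spring and stays where it is left. Fully in it lies 2 mm above the deck and 2 mm below the seat, so that the cover slides over it.
- tab_top (a point): Centre of the tab's top face, which is 44 mm (x) by 34 mm (y), at x 0, y -18 mm of the box; 44 mm above the table when out, 32 mm when fully in. It is pressed from above.
- cover: Loose black cover, about 120 g. Origin at its underside's centre, axes as the box's. Flange plate 76 x 84 x 5 mm; on it a crown 54 mm wide, 26 mm high in all, from y -32 to +38 mm. On the seat its origin is near y +44 mm, z 34 mm of the box; wholly on the deck, y -44 to -89 mm, z 30 to 31 mm.
- cover_back (a point): Centre of the crown's rear face (54 mm wide, 21 mm high, upright), 38 mm along +y from the cover's origin and 16 mm above its underside. Push here toward the box's -y, with the fingertips above the 38 mm high rear stop and 34 mm seat.
- vial: Bystander: white vial with a blue cap, 22 mm across, 60 mm high, origin under its centre.
- can: Bystander: objective can, white below with a black screw top, 37 mm across, 46 mm high, origin under its centre.
- cube: Bystander: black filter cube with an orange window, 33 x 30 x 32 mm, origin under its centre.
- stick: Bystander: black USB stick, 18 x 51 x 8 mm, lying flat, origin under its centre.
Things that resemble listed ones, but are neither listed nor needed, are in the scene too. Of the things like the cover, leave any that is pink; of the rest the larger one is meant.

How it is judged:
By the outcome, as a careful person would: the job done as asked, in the order asked, and still so for the second after the job is handed in, with the robot touching nothing.
It also fails if it takes over 40 s, if anything falls off the work surface, if the arm or the gripper's body presses on something with over 40 N, if the wrist force passes 120 N, or if a joint passes its speed limit or range.

ROBOT

A 7-joint arm with a two-finger parallel gripper is mounted at the origin on a cart in front of the work surface, level with it; the furniture and walls round the work are solid. World frame = base frame: x ahead of the robot, y to its left, z up, the work surface at z = 0. Lengths are in m, angles in rad, forces in N, time in s.
With the tool pointing down it reaches from about 0.425 to 0.975 m from the base axis. Payload 16.7 kg.
Tool frame: the origin (TCP) lies on the front face of the gripper's body, between the roots of the fingers; the fingertips stand 73 mm ahead of it and the grasp point (between the pads) lies 54 mm ahead of it; z points along the fingers, y is the line along which they close (so a half turn about z gives the same grasp; the last joint's range is limited). The gripper opens to 85 mm and grips with 20 to 120 N. Pads are 22 mm wide; open, the fingers measure 114 mm over their backs; the gripper's body (76 mm by 85 mm) begins 54 mm behind the grasp point. The pads swing forward as they close: fully open they stand 13 mm farther back than shut.
Start: joints at [0.994, 0.426, 0.074, 1.606, -0.034, 1.111, -0.067], TCP at [0.28, -0.614, 0.304] pointing down, gripper open.
Joint ranges: [-2.85, 2.85], [-0.5, 2.14], [-1.23, 1.37], [0.21, 2.46], [-1.02, 4.16], [0.16, 2.05], [-2.73, 2.73]. Speed limits (rad/s): [1.89, 1.89, 2.39, 2.39, 3.01, 3.01, 3.01].

INTERFACE

Orientations are given as a 3x3 rotation matrix whose columns are the frame's x, y, z axes.
In Python, from cell import r gives the robot as it stands. The module is installed in compiled form; this text tells all that it offers.
- The arm moves only by the tool arm_command, never from a script. Its argument "moves" is a list of rows, each a list of 5 numbers: the opening, from 0 (shut) to 1 (fully open), then the shift along the tool's x, y, z in m, then the turn about the tool's z in units of 6 degrees (1.0 is 6 degrees). A call has 1 to 20 rows; each row is the pose to reach, as a shift and turn from the pose commanded when the call began, along the tool's axes at that moment; what a row does not reach only later rows make up. A row lasts 1/12 s, in which the tool goes at most 41.7 mm and 7.16 degrees, less where a joint would pass 70% of its speed; a pose out of reach is approached as far as the arm can. A call with a gripper value outside its range is refused whole. The fingers move at their own pace and stop on an object; the grip force is fixed at half the most. Time passes only in rows, so rows that repeat a pose let the fingers close. It gives the time, the measured TCP pose, the force, the opening and the grip force at its end, in the units of the state.
- r.observe(): the state, without advancing time (a new reading comes with each control period).
- r.read_camera(name): name is "scene" or "top" or "wrist"; returns (picture, depth): 420x560x3 uint8, blue, green, red; 420x560 float32, m along the optical axis (not along the pixel's ray), 0 where there is no reading.
- r.camera_model(name): a dict with "vertical_fov" (degrees; the focal length in pixels is half the picture's height over the tangent of half this angle, whatever the lens; pixels are square), "cx", "cy" (the principal point, pixels), "R" (3x3) and "t" (3): a world point X has camera coordinates R X + t; the wrist camera has in their place "hand_eye" (4x4, takes a point from camera to tool coordinates, whose origin is the TCP and whose axes are the flange's). Camera axes: x right, y down, z forward; pixel columns grow to the right and rows downward; lengths in m; the calibration is good to about 2 mm. A picture is of the moment at which its call begins: read the wrist's pose just before it. camera_model takes no time and is no camera call.
- r.hand_in(): hands the job in; it is judged then, once.
The state is a dict: "t": time; "joint_positions": joint angles; "joint_velocities": joint speeds; "joint_efforts": joint torques, N m; "eef_pos": TCP position; "tcp_rot": TCP orientation; "wrist_force": force on the tool from outside, world axes, zero at the start; "wrist_torque": the same for the moment, N m; "width": opening from 0.0 (shut) to 1.0 (fully open); "grip_force": force on a finger pad.
Only numpy, scipy, OpenCV 4.12 (cv2) and the standard library are available. Lean on these libraries where they do the work, as an engineer would, in place of code of your own. Each camera call takes 0.05 s, during which the arm holds its last target. There are 200 camera calls.

## Working session

There is one attempt and no reset: what is moved stays moved. The work goes in short steps, Python scripts to look and compute and a tool call to move; the robot and the scene stay as the last step left them, time stands still between calls to the robot, and variables do not carry over. Pictures are saved under pics/ and viewed, at most 10 in all, crops included, and the job is handed in when it is done.

Besides the shell and the picture viewer there is one more tool, called after "Call:" by a JSON object that holds its "name" and its "arguments". arm_command: Moves the arm, as the interface text tells. Its arguments: {"type":"object","properties":{"moves":{"type":"array"}},"required":["moves"]}

```bash
mkdir -p pics
cat > h.py <<'E'
import numpy as np, cv2
from cell import r
def K(m): return 210/np.tan(np.radians(m["vertical_fov"])/2)
def cam(name):
    m=r.camera_model(name); s=r.observe()
    if "hand_eye" in m:
        H=np.array(m["hand_eye"]); T=np.eye(4); T[:3,:3]=s["tcp_rot"]; T[:3,3]=s["eef_pos"]
        W=T@H; return K(m),m["cx"],m["cy"],W[:3,:3],W[:3,3]
    R=np.array(m["R"]); return K(m),m["cx"],m["cy"],R.T,-R.T@np.array(m["t"])
def ray(c,u,v,z):
    f,cx,cy,R,o=c; d=R@np.array([(u-cx)/f,(v-cy)/f,1.]); return o+d*(z-o[2])/d[2]
def depthpt(c,u,v,D):
    f,cx,cy,R,o=c; return o+R@np.array([(u-cx)/f,(v-cy)/f,1.])*D
E
python3 - <<'E'
from h import *
ims=[]
for n in("top","scene"):
    p,d=r.read_camera(n); np.save(f"pics/{n}_d.npy",d); cv2.imwrite(f"pics/{n}.png",p); c=cam(n); print(n,c, r.camera_model(n).keys())
s=r.observe(); print(s["t"],s["tcp_rot"],s["wrist_force"])
E
```

```text
top (np.float64(438.26111935687584), 283.6497562562297, 203.04034218773816, array([[-9.47916213e-03, -9.79493317e-01,  2.01253539e-01],
       [-9.99955072e-01,  9.28842666e-03, -1.89206320e-03],
       [-1.60654784e-05, -2.01262432e-01, -9.79537357e-01]]), array([ 0.35300666, -0.06868243,  0.93356374])) dict_keys(['vertical_fov', 'cx', 'cy', 'R', 't'])
scene (np.float64(430.39320022243004), 282.64152807900155, 206.00734320914367, array([[ 0.68011563, -0.37673599,  0.62889802],
       [-0.73291246, -0.36906568,  0.5715154 ],
       [ 0.01679426, -0.84962375, -0.52712184]]), array([-0.01123591, -0.54202939,  0.51307931])) dict_keys(['vertical_fov', 'cx', 'cy', 'R', 't'])
0.1 [[ 9.09880485e-01  4.14870105e-01 -5.46430227e-04]
 [ 4.14870460e-01 -9.09879892e-01  1.04113832e-03]
 [-6.52487113e-05 -1.17400920e-03 -9.99999309e-01]] [-0.32766408 -0.09514356 -0.85397359]
```

View pics/top.png

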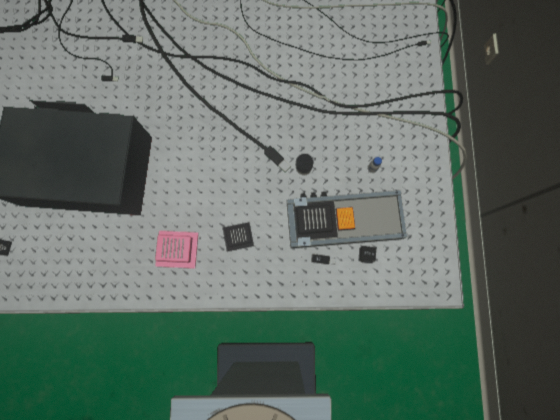

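View pics/scene.png

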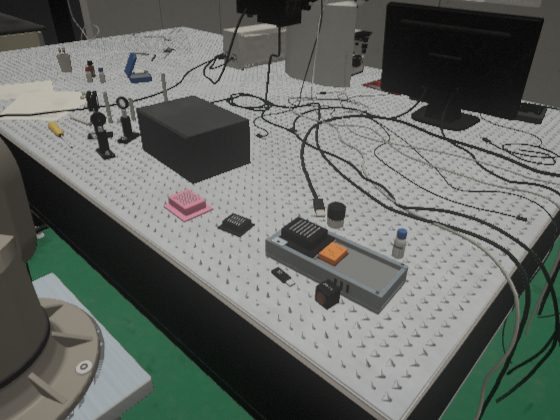

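Candidates for the cover in the top view are the pink one (177,249), a small black one on the table (238,236), and the larger black one on the box seat (315,219). I choose the one in the box. The only orange tab is at (346,218), and the cube's orange window at (320,298) in the scene view is a bystander. The deck lies to the right in the top view, so the box's -y points roughly along world -y.

Run:
```python
from h import *
p=cv2.imread("pics/top.png"); D=np.load("pics/top_d.npy"); c=cam("top")
cv2.imwrite("pics/crop1.png",cv2.resize(p[140:280,270:430],None,fx=5,fy=4.2*5/4.2,interpolation=cv2.INTER_CUBIC)[:600])
h=cv2.cvtColor(p,cv2.COLOR_BGR2HSV)
m=cv2.inRange(h,(5,150,120),(25,255,255)); m[:,:300]=0;m[:,400:]=0; m[:180]=0;m[240:]=0
q=cv2.findNonZero(m); (u,v),wh,a=cv2.minAreaRect(q); dz=np.median(D[m>0]); print("tab",u,v,wh,a,depthpt(c,u,v,dz),ray(c,u,v,.042))
# point cloud height map over box
vv,uu=np.mgrid[180:260,280:420]; f,cx,cy,R,o=c
d=D[180:260,280:420]; P=o+(np.stack([(uu-cx)/f,(vv-cy)/f,np.ones_like(d)],-1)*d[...,None])@R.T
hi=(P[...,2]>.022).astype(np.uint8); hi=cv2.morphologyEx(hi,cv2.MORPH_OPEN,np.ones((3,3)))
n,l,st,_=cv2.connectedComponentsWithStats(hi); i=l[38,60]; 
k=1+np.argmax(st[1:,4]); X=P[l==k]; rc=cv2.minAreaRect(X[:,:2].astype(np.float32)); print("box",rc, cv2.boxPoints(rc).round(4).tolist())
C=P[(P[...,2]>.052)&(l==k)]; rc=cv2.minAreaRect(C[:,:2].astype(np.float32)); print("crown",rc,C[:,2].mean(),len(C))
```

```text
tab 345.5 218.0 (20.0, 17.0) 90.0 [ 0.5033001  -0.19750231  0.04306981] [ 0.50348066 -0.19765707  0.042     ]
box ((0.4638083577156067, -0.19169500470161438), (0.20308254659175873, 0.2615222632884979), 4.17968225479126) [[0.3529999852180481, -0.06870000064373016], [0.37209999561309814, -0.3294999897480011], [0.5745999813079834, -0.31470000743865967], [0.5554999709129333, -0.05389999970793724]]
crown ((0.43930113315582275, -0.12183063477277756), (0.07777385413646698, 0.18718190491199493), 80.93416595458984) 0.07853431201306582 943
```

View pics/crop1.png

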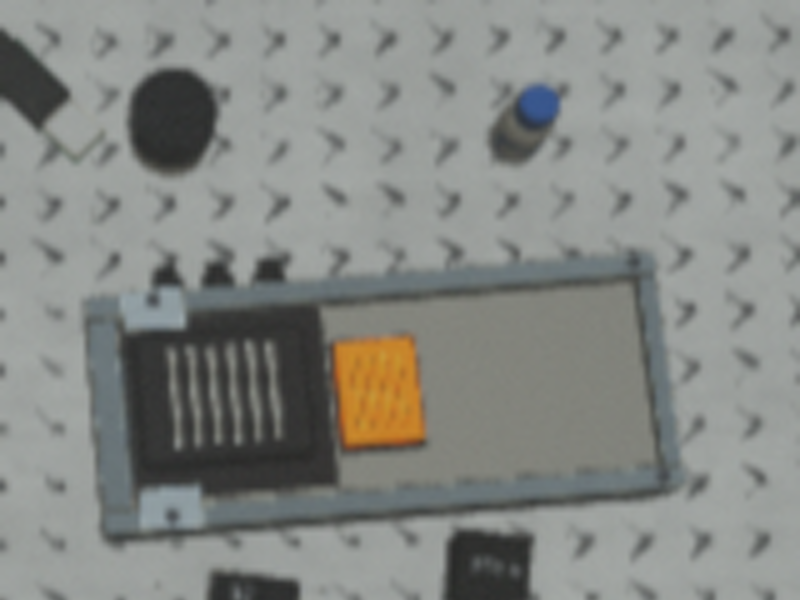

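The crop confirms it: the black cover with a crown sits under the two ears, with the orange tab directly in front of it and the empty deck to the right. Box corners in the crop are about (85,300), (650,255), (682,485) and (108,538).

```bash
cat >> h.py <<'E'
def go(target,ang):   # tool-axis shift to world TCP target; turn units so tool y is at world angle ang
    s=r.observe(); R=np.array(s["tcp_rot"]); sh=R.T@(np.array(target)-s["eef_pos"])
    ty=np.arctan2(R[1,1],R[0,1]); t=-np.degrees((ang-ty+np.pi)%(2*np.pi)-np.pi)/6
    return sh.round(4),round(t,2)
E
python3 - <<'E'
from h import *
c=cam("top"); px=np.array([(85,300),(650,255),(682,485),(108,538)])/5+[270,140]-.4
A,B,C_,E=[ray(c,*q,.040)[:2] for q in px]
print(A,B,C_,E, np.linalg.norm(A-B),np.linalg.norm(E-C_),np.linalg.norm(A-E),np.linalg.norm(B-C_))
y=(A-B)/2+(E-C_)/2; y/=np.linalg.norm(y); x=np.array([y[1],-y[0]]); ang=np.arctan2(x[1],x[0])
cen=(A+B+C_+E)/4; org=cen+y*.020; tab=org-y*.018
print("yaw",np.degrees(ang),"org",org,"tab",tab)
cr=np.array([(142,392)])/5+[270,140]-.4; print("crown rear in box",(ray(c,*cr[0],.06)[:2]-org)@np.c_[x,y])
print("tab meas in box",(np.array([.5034,-.1976])-org)@np.c_[x,y])
print(go([*tab,.25],ang))
E
```

```text
[ 0.54386    -0.07662835] [ 0.56088326 -0.31341214] [ 0.46401397 -0.32045494] [ 0.44452026 -0.08493317] 0.2373949293003654 0.23632711861912456 0.0996862760670921 0.0971249684879413
yaw 4.421109221487394 org [ 0.50177764 -0.17891666] tab [ 0.5031652 -0.1968631]
crown rear in box [0.00573123 0.07963811]
tab meas in box [ 0.0001773  -0.01875281]
(array([ 0.3762, -0.2868,  0.0536]), np.float64(-11.65))
```

Call:
{"name": "arm_command", "arguments": {"moves": [[0, 0.376, -0.287, 0.05, -11.65], [0, 0.376, -0.287, 0.05, -11.65], [0, 0.376, -0.287, 0.05, -11.65], [0, 0.376, -0.287, 0.05, -11.65], [0, 0.376, -0.287, 0.05, -11.65], [0, 0.376, -0.287, 0.05, -11.65], [0, 0.376, -0.287, 0.05, -11.65], [0, 0.376, -0.287, 0.05, -11.65], [0, 0.376, -0.287, 0.05, -11.65], [0, 0.376, -0.287, 0.05, -11.65], [0, 0.376, -0.287, 0.05, -11.65], [0, 0.376, -0.287, 0.05, -11.65], [0, 0.376, -0.287, 0.05, -11.65], [0, 0.376, -0.287, 0.05, -11.65], [0, 0.376, -0.287, 0.05, -11.65], [0, 0.376, -0.287, 0.05, -11.65], [0, 0.376, -0.287, 0.05, -11.65], [0, 0.376, -0.287, 0.05, -11.65]]}}

```text
t: 1.6
eef_pos: [0.5027, -0.1979, 0.254]
tcp_rot: [[-0.075, 0.997, 0.0], [0.997, 0.075, -0.0], [-0.0, 0.0, -1.0]]
wrist_force: [-0.3, 0.1, 0.0]
width: 0.005
grip_force: 0.0
```

Run:
```python
from h import *
c=cam("wrist"); p,d=r.read_camera("wrist"); cv2.imwrite("pics/w1.png",p)
h=cv2.cvtColor(p,cv2.COLOR_BGR2HSV); m=cv2.inRange(h,(5,150,100),(25,255,255))
n,l,st,ce=cv2.connectedComponentsWithStats(m)
for i in range(1,n):
    if st[i,4]>200: u,v=ce[i]; dz=np.median(d[(l==i)&(d>0)]) if ((l==i)&(d>0)).any() else 0; print(st[i],u,v,ray(c,u,v,.042),depthpt(c,u,v,dz))
ang=np.radians(4.42)
print(r.observe()["eef_pos"],go([.5032,-.1969,.13],ang),r.observe()["wrist_force"],r.observe()["t"])
```

```text
[ 263  183   47   36 1675] 286.0531343283582 200.49910447761195 [ 0.50307735 -0.19479889  0.042     ] [ 0.50308682 -0.19491403  0.04153495]
[ 0.50277718 -0.19772494  0.25397371] (array([0.0008, 0.0005, 0.124 ]), np.float64(-0.01)) [-0.06866831  0.44648719  0.03232476] 1.65
```

View pics/w1.png

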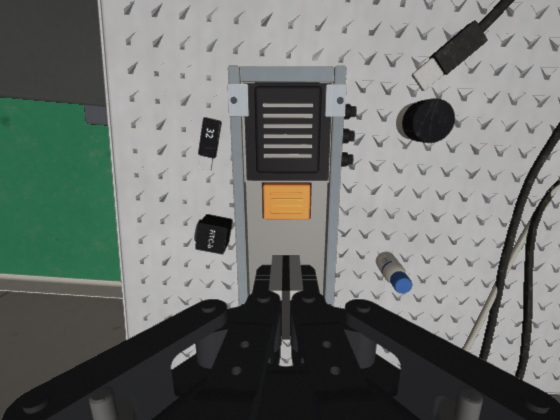

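The wrist view shows the tab at (286,200), centred between the rails with the cover above it, so the estimate agrees to about 2 mm. I'll descend onto it.

Call:
{"name": "arm_command", "arguments": {"moves": [[0, 0.001, 0, 0.04, 0], [0, 0.001, 0, 0.08, 0], [0, 0.001, 0, 0.11, 0], [0, 0.001, 0, 0.126, 0], [0, 0.001, 0, 0.132, 0], [0, 0.001, 0, 0.136, 0], [0, 0.001, 0, 0.14, 0], [0, 0.001, 0, 0.143, 0], [0, 0.001, 0, 0.146, 0], [0, 0.001, 0, 0.147, 0], [0, 0.001, 0, 0.147, 0]]}}

```text
t: 2.57
eef_pos: [0.5034, -0.1962, 0.1074]
tcp_rot: [[-0.077, 0.997, 0.001], [0.997, 0.077, -0.0], [-0.0, 0.001, -1.0]]
wrist_force: [0.2, -0.3, 0.3]
width: -0.002
grip_force: 0.1
```

Call:
{"name": "arm_command", "arguments": {"moves": [[0, 0, 0, 0.001, 0], [0, 0, 0, 0.002, 0], [0, 0, 0, 0.003, 0], [0, 0, 0, 0.003, 0]]}}

```text
t: 2.9
eef_pos: [0.5034, -0.1962, 0.1046]
tcp_rot: [[-0.077, 0.997, 0.001], [0.997, 0.077, -0.0], [-0.001, 0.001, -1.0]]
wrist_force: [-2.1, 0.1, 12.2]
width: 0.001
grip_force: 6.3
```

Call:
{"name": "arm_command", "arguments": {"moves": [[0, 0, 0, 0.001, 0], [0, 0, 0, 0.001, 0], [0, 0, 0, -0.03, 0], [0, 0, 0, -0.07, 0], [0.25, 0.02, 0, -0.1, 0], [0.25, 0.06, 0, -0.1, 0], [0.25, 0.1, 0, -0.1, 0], [0.25, 0.13, 0, -0.1, 0], [0.25, 0.13, 0, -0.1, 0], [0.25, 0.13, 0, -0.1, 0]]}}

```text
t: 3.73
eef_pos: [0.4929, -0.0647, 0.2041]
tcp_rot: [[-0.08, 0.997, 0.0], [0.997, 0.08, 0.0], [0.0, 0.0, -1.0]]
wrist_force: [0.4, -0.3, 1.1]
width: 0.251
grip_force: 0.0
```

Run:
```python
from h import *
for n in("top","wrist"):
    c=cam(n); p,d=r.read_camera(n); cv2.imwrite(f"pics/{n}2.png",p)
    h=cv2.cvtColor(p,cv2.COLOR_BGR2HSV); m=cv2.inRange(h,(5,150,100),(25,255,255))
    k,l,st,ce=cv2.connectedComponentsWithStats(m)
    for i in range(1,k):
        if st[i,4]>80: 
            u,v=ce[i]; s=(l==i)&(d>0); print(n,st[i],u,v,depthpt(c,u,v,np.median(d[s])) if s.any() else 0)
    if n=="top":
        for q in((375,215),(385,215)): print(depthpt(c,*q,d[q[1],q[0]]))
y=np.array([-.0771,.997]); x=np.array([.997,.0771]); org=np.array([.5018,-.178]);s=r.observe()
print(s["eef_pos"],s["wrist_force"],s["width"],"box xy",(s["eef_pos"][:2]-org)@np.c_[x,y])
```

```text
[ 0.51084857 -0.2608453   0.03248645]
[ 0.51118824 -0.28244344  0.02941368]
wrist [ 263  342   47   23 1031] 285.7051406401552 352.57032007759454 [ 0.50363017 -0.19914234  0.03201604]
[ 0.49294108 -0.06696813  0.20382424] [ 0.31529608  0.06807338 -0.83954751] 0.24824085532970278 box xy [-0.00027179  0.1113818 ]
```

View pics/wrist2.png

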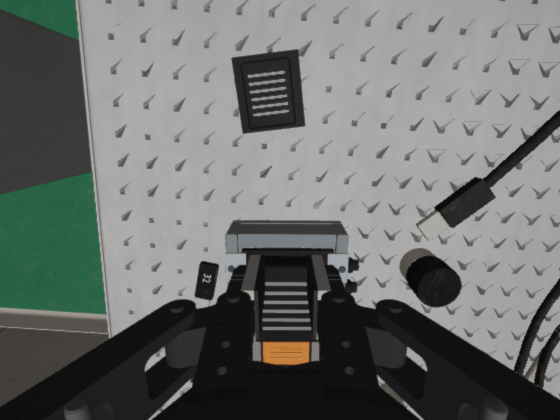

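The tab is at z 0.032, so it is fully in. The fingers are lined up behind the crown, so I'll descend and start the push.

Call:
{"name": "arm_command", "arguments": {"moves": [[0.25, 0, 0, 0.04, 0], [0.25, 0, 0, 0.075, 0], [0.25, 0, 0, 0.087, 0], [0.25, 0, 0, 0.087, 0], [0.25, -0.008, 0, 0.087, 0], [0.25, -0.014, 0, 0.087, 0], [0.25, -0.018, 0, 0.087, 0], [0.25, -0.022, 0, 0.087, 0], [0.25, -0.026, 0, 0.087, 0], [0.25, -0.03, 0, 0.087, 0], [0.25, -0.034, 0, 0.087, 0]]}}

```text
t: 4.75
eef_pos: [0.4958, -0.1007, 0.1173]
tcp_rot: [[-0.077, 0.997, 0.001], [0.997, 0.077, -0.0], [-0.0, 0.001, -1.0]]
wrist_force: [0.3, 1.0, 1.6]
width: 0.252
grip_force: 0.6
```

Call:
{"name": "arm_command", "arguments": {"moves": [[0.25, -0.006, 0, 0, 0], [0.25, -0.012, 0, 0, 0], [0.25, -0.018, 0, 0, 0], [0.25, -0.024, 0, 0, 0], [0.25, -0.03, 0, 0, 0], [0.25, -0.036, 0, 0, 0], [0.25, -0.042, 0, 0, 0], [0.25, -0.048, 0, 0, 0], [0.25, -0.054, 0, 0, 0], [0.25, -0.06, 0, 0, 0], [0.25, -0.066, 0, 0, 0], [0.25, -0.072, 0, 0, 0], [0.25, -0.076, 0, 0, 0], [0.25, -0.08, 0, 0, 0], [0.25, -0.084, 0, 0, 0], [0.25, -0.088, 0, 0, 0], [0.25, -0.088, 0, 0, 0]]}}

```text
t: 6.17
eef_pos: [0.5024, -0.1889, 0.1169]
tcp_rot: [[-0.076, 0.997, 0.0], [0.997, 0.076, -0.0], [-0.0, -0.0, -1.0]]
wrist_force: [-0.5, -0.8, -1.0]
width: 0.251
grip_force: 0.0
```

Run:
```python
from h import *
s=r.observe(); p,d=r.read_camera("scene"); cv2.imwrite("pics/s3.png",cv2.resize(p[160:340,230:450],None,fx=3,fy=3))
y=np.array([-.0771,.997]); x=np.array([.997,.0771]); org=np.array([.5018,-.178])
print(s["eef_pos"],s["wrist_force"],"box xy",(s["eef_pos"][:2]-org)@np.c_[x,y])
```

```text
[ 0.50238186 -0.188892    0.11690478] [-0.46431543 -0.76918268 -1.01966777] box xy [-0.00025966 -0.01090419]
```

View pics/s3.png

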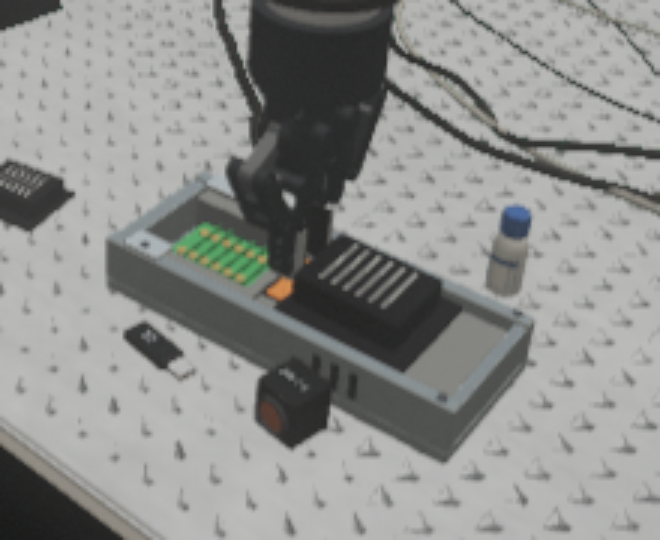

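The scene crop shows the terminals bare at (220,255) and the cover on the deck, but its rear still overlaps the tab at (280,290). I'll push it on past the tab, about 22 mm.

Call:
{"name": "arm_command", "arguments": {"moves": [[0.25, -0.005, 0, 0, 0], [0.25, -0.01, 0, 0, 0], [0.25, -0.014, 0, 0, 0], [0.25, -0.018, 0, 0, 0], [0.25, -0.02, 0, 0, 0], [0.25, -0.022, 0, 0, 0], [0.25, -0.022, 0, 0, 0], [0.25, -0.01, 0, 0, 0], [0.25, 0.01, 0, -0.01, 0], [0.25, 0.02, 0, -0.04, 0], [0.25, 0.06, 0, -0.08, 0], [0.25, 0.1, 0, -0.12, 0], [0.25, 0.14, 0, -0.15, 0], [0.25, 0.14, 0, -0.15, 0], [0.25, 0.14, 0, -0.15, 0]]}}

```text
t: 7.47
eef_pos: [0.4927, -0.042, 0.2717]
tcp_rot: [[-0.083, 0.996, 0.007], [0.997, 0.083, 0.0], [-0.0, 0.007, -1.0]]
wrist_force: [1.3, 0.3, 0.4]
width: 0.254
grip_force: 0.0
```

Run:
```python
from h import *
s=r.observe(); p,d=r.read_camera("scene"); cv2.imwrite("pics/s4.png",cv2.resize(p[160:340,230:450],None,fx=3,fy=3))
c=cam("scene")
y=np.array([-.0771,.997]); x=np.array([.997,.0771]); org=np.array([.5018,-.178])
np.save("pics/s4_d.npy",d)
print(s["t"],s["eef_pos"],s["wrist_force"])
```

```text
7.4667 [ 0.49265139 -0.04198778  0.27167232] [1.27568627 0.27809338 0.43361053]
```

View pics/s4.png

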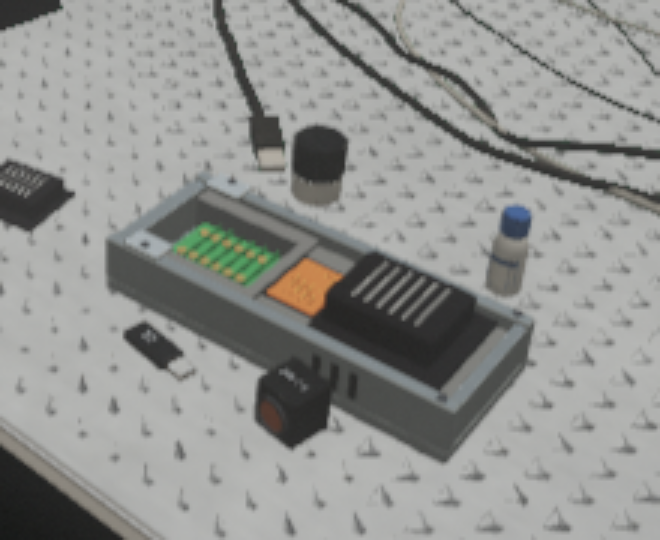

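The cover lies on the deck with a small gap to the stop bar, the tab shows at (305,287), and the terminals and bystanders look right. A quick check of level and position comes next.

Run:
```python
from h import *
c=cam("scene"); d=np.load("pics/s4_d.npy"); f,cx,cy,R,o=c
vv,uu=np.mgrid[0:420,0:560]; P=o+(np.stack([(uu-cx)/f,(vv-cy)/f,np.ones(d.shape)],-1)*d[...,None])@R.T
y=np.array([-.0771,.997]); x=np.array([.997,.0771]); org=np.array([.5018,-.178])
b=(P[...,:2]-org)@np.c_[x,y]; z=P[...,2]
m=(d>0)&(abs(b[...,0])<.024)&(b[...,1]<-.03)&(b[...,1]>-.13)&(z>.045)&(z<.075)
for lo in np.arange(-.13,-.025,.01):
    s=m&(b[...,1]>=lo)&(b[...,1]<lo+.01); print(round(lo,3),s.sum(),np.median(z[s]).round(4) if s.any() else None)
t=m&(z>.052); A=np.c_[b[t],np.ones(t.sum())]; print("slopes",np.linalg.lstsq(A,z[t],rcond=None)[0],"y range",np.percentile(b[t][:,1],[1,99]))
```

```text
-0.13 0 None
-0.12 103 0.0543
-0.11 110 0.0565
-0.1 108 0.0565
-0.09 102 0.0565
-0.08 103 0.0564
-0.07 105 0.0568
-0.06 91 0.0564
-0.05 38 0.0559
-0.04 0 None
-0.03 0 None
slopes [-0.00282186  0.00823856  0.05709734] y range [-0.11427269 -0.04630863]
```

```bash
python3 -c "
from cell import r
print(r.hand_in())"
```

```text
the job is handed in; nothing more can be done
None
```

The job is handed in at about 7.5 s on the robot's clock: the tab is fully in (top at 32 mm), the cover lies flat on the deck past the tab (origin at about y -83 mm), the terminals are bare, and the bystanders are still where they stood.

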